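Load the slide carrier into the reader and select its program

TASK

Of the two slide carriers on the desk, take the one whose outline matches the cutout pocket in the slide reader's deck, turn it the one way it fits and lower it in (do not drop it) until it lies fully home, flush with the deck. Then turn the reader's selector clockwise from its end stop by three clicks and let go. Leave the other carrier, the bottle, the tub and the slide box where they are.

Things in the scene. Friction and masses are not known exactly. Their poses are not given: they have to be found in the camera images.
- carrier_grip (a point): The slide carrier that fits: 10 mm dark metal plate with two glass slides and a bright square grip post, 26 x 26 mm, 40 mm tall, standing on it; 50 mm tall overall, 0.2-0.4 kg; starts flat on the desk at any yaw. This point is the post's centre, 30 mm above the plate's underside, 20 mm above its top face. Axes are the carrier's: z up, post sides along x and y.
- carrier_key (a point): Inner corner of the carrier's cut-away corner, at carrier x 24, y 14 mm, on the plate's top. Plate outline from above, about the post's centre, in mm: rectangle x -60..60, y -40..40, less its corner x 24..60, y 14..40, plus a tab x -40..-16, y -52..-40. The lowest 3 mm of the plate are drawn in by 2 mm all round as a lead-in.
- other_grip (a point): The other slide carrier: same size, material and post, but the mirror image (in its own axes the cut-away corner is x -60..-24, y 14..40, the tab x 16..40, y -52..-40 mm), so it cannot enter the pocket. Point at the post's centre, 30 mm above its underside. The two carriers lie in either of two places on the robot's left, at any yaw.
- pocket (a point): Where carrier_grip ends up when the carrier is home, 60 mm above the desk; axes are the reader's, and the carrier's x, y, z axes then point the same ways. The pocket has the carrier's outline with 2 mm clearance on every side and is 10 mm deep, its floor 30 mm above the desk.
- reader: The slide reader, fixed to the desk; origin on the desk 60 mm below the point pocket, same axes. Grey and white loading deck 40 mm high, x -95..95, y -85..85 mm, with the pocket in its top; beside it, at y -180..-85, the white optics housing, 80 mm high, with the selector on top.
- pocket_key (a point): Where carrier_key ends up when the carrier is home: x 24, y 14 mm from pocket, level with the deck's top (40 mm above the desk).
- dial (a joint): Selector angle, rad. 0 at the end stop, where it starts; grows clockwise seen from above. Sprung detents (clicks) at 0, 0.4, 0.8, 1.2 and 1.6 (the far stop); three clicks is 1.2. Turning it over a click takes about 0.06 Nm and settles in the nearest detent when released.
- dial_grip (a point): Centre of the selector's bar, on its upright turning axis, 104 mm above the desk, at reader x -30, y -132 mm. Bar 60 mm long along this point's x, 16 mm wide along its y, 26 mm tall, on a round base of 60 mm diameter whose top is 13 mm below this point. Axes turn with the selector; at 0 they are the reader's. A white line marks its pointer end, at 0 towards the reader's -x.
- bottle: Bystander: amber bottle with black cap, 64 mm diameter, 170 mm tall, origin at the centre of its underside.
- tub: Bystander: white round tub with blue lid, 90 mm diameter, 65 mm tall, origin at the centre of its underside.
- slide_box: Bystander: closed slide box, grey with white lid, 92 x 62 mm (x, y), 36 mm tall, origin at the centre of its underside.

How it is judged:
On the way, in this order (a step that is already met when the one before it is completed fails the run):
1. the matching carrier lies home in the pocket, the right way round (distance between carrier_grip and pocket below 0.005 m and distance between carrier_key and pocket_key below 0.006 m and angle between carrier_grip's own z axis and vertical below 0.04 rad), for 0.2 s.
2. the selector stands three clicks from its end stop, with the carrier home (all of step 1 and value of joint dial between 1.06 and 1.34 rad), for 0.2 s.
At the end, for the whole second after the job is handed in: The matching carrier lies in the pocket the right way round, at rest: its grip point within 5 mm of the pocket point, its key corner within 6 mm of the pocket's, tilted under 0.04 rad; the selector rests at its third click (1.06 to 1.34 rad) (all of step 2 and linear speed of carrier below 0.02 m/s and velocity of joint dial below 0.1 rad/s); the robot touches nothing.
It fails at once if the carrier is dropped (falls free faster than 0.5 m/s, about 13 mm) (linear speed of carrier above 0.5 m/s and contact force between carrier and anything else below 0.05 N).
It fails at once if other carrier is shifted by more than 20 mm (distance of other_grip from where it was at the start of the episode above 0.02 m).
It fails at once if bottle is shifted by more than 20 mm (distance of bottle from where it was at the start of the episode above 0.02 m).
It fails at once if tub is shifted by more than 20 mm (distance of tub from where it was at the start of the episode above 0.02 m).
It fails at once if slide box is shifted by more than 20 mm (distance of slide_box from where it was at the start of the episode above 0.02 m).
It also fails if it takes over 61 s, if anything falls off the work surface, if the arm or the gripper's body presses on something with over 40 N, if the wrist force passes 120 N, or if a joint passes its speed limit or range.

ROBOT

A 7-joint arm with a two-finger parallel gripper is mounted at the origin on the work surface. World frame = base frame: x ahead of the robot, y to its left, z up, the work surface at z = 0. Lengths are in m, angles in rad, forces in N, time in s.
With the tool pointing down it reaches from about 0.425 to 0.95 m from the base axis. Payload 4.7 kg.
Tool frame: the origin (TCP) lies between the finger pads; the fingertips stand 17 mm ahead of it and the grasp point (between the pads) lies 2 mm behind it; z points along the fingers, x is the direction in which the jaws open and shut, and the axes are right-handed (so a half turn about z gives the same grasp; the last joint's range is limited). The gripper opens to 87 mm and grips with 3 to 60 N. Pads are 19 mm wide; open, the fingers measure 117 mm over their backs; the gripper's body (75 mm by 190 mm) begins 51 mm behind the grasp point.
Start: joints at [1.303, 0.469, -0.049, 1.532, 0.024, 1.141, -0.082], TCP at [0.16, -0.656, 0.212] pointing down, gripper open.
Joint ranges: [-2.59, 2.59], [-0.33, 1.99], [-1.39, 1.29], [0.1, 2.45], [-1.04, 4.18], [0.21, 1.99], [-2.66, 2.66]. Speed limits (rad/s): [2.57, 2.57, 3.14, 3.14, 3.14, 3.14, 3.14].

INTERFACE

Orientations are given as a unit quaternion [x, y, z, w].
In Python, from plant import r gives the robot as it stands.
- The arm moves only by the tool move_arm, never from a script. Its argument "moves" is a list of rows, each a list of 2 entries, a list of its own where there are three numbers: the shift along the world's x, y, z in mm, then the turn about the world's z in degrees. A call has 1 to 10 rows; each row is the pose to reach, as a shift and turn from the pose commanded when the call began; what a row does not reach only later rows make up. A row lasts 1/10 s, in which the tool goes at most 50 mm and 8.59 degrees, less where a joint would pass 70% of its speed; a pose out of reach is approached as far as the arm can. A call with a gripper value outside its range is refused whole. "hand" is the finger opening in mm, from 0 to 87, set as the call begins (left out, the last holds). The fingers move at their own pace and stop on an object; "newtons" is the grip in N (left out, the last holds). Time passes only in rows, so rows that repeat a pose let the fingers close. It gives the time, the measured TCP pose, the force and the opening at its end, in the units of the state.
- r.read_state(): the state, without advancing time (a new reading comes with each control period).
- r.camera(name): name is "scene" or "top"; returns a dict with "image" (420x560x3 uint8, blue, green, red), "camera_matrix" (3x3 intrinsics, pixels), "world_from_camera" (4x4, takes a point from camera to world coordinates). Camera axes: x right, y up, looking along -z (the intrinsics and any distortion apply to the point x, -y, -z); pixel columns grow to the right and rows downward; lengths in m; the calibration is good to about 2 mm. A picture is of the moment at which its call begins. There is no depth.
- r.finish_job(): hands the job in, once; it reports no verdict.
The state is a dict: "t": time; "qpos": joint angles; "dq": joint speeds; "joint_torque": joint torques, N m; "ee_pos": TCP position; "tcp_rot": TCP orientation; "contact_force": force on the tool from outside, world axes, zero at the start; "ft_torque": the same for the moment, N m; "gripper_width": opening from 0.0 (shut) to 1.0 (fully open).
Only numpy, scipy, OpenCV 4.12 (cv2) and the standard library are available. Lean on these libraries where they do the work, as an engineer would, in place of code of your own. Each camera call takes 0.05 s, during which the arm holds its last target.

## Working session

There is one attempt and no reset: what is moved stays moved. The work goes in short steps, Python scripts to look and compute and a tool call to move; the robot and the scene stay as the last step left them, time stands still between calls to the robot, and variables do not carry over. Pictures are saved under pics/ and viewed, and the job is handed in when it is done.

Besides the shell and the picture viewer there is one more tool, called after ">>>" by a JSON object that holds its "method" and its "body". move_arm: Moves the arm, as the interface text tells. Its arguments: {"type":"object","properties":{"moves":{"type":"array"},"hand":{"type":"number"},"newtons":{"type":"number"}},"required":["moves"]}

```bash
mkdir -p pics; python3 - <<'E'
from plant import r
import cv2,pickle
s=r.read_state(); print(s)
for n in("top","scene"):
    c=r.camera(n); cv2.imwrite(f"pics/{n}0.png",c["image"]); pickle.dump(c,open(f"{n}0.pkl","wb"))
    print(n,c["camera_matrix"],c["world_from_camera"],[k for k in c])
E
```

```text
{'t': 0.0, 'qpos': array([ 1.30310605,  0.46946474, -0.04861143,  1.53366838,  0.0241311 ,
        1.14099634, -0.08231923]), 'dq': array([-0.00116487,  0.00200994,  0.00010347,  0.00205684, -0.00054633,
       -0.00035002, -0.00108704]), 'joint_torque': array([ 3.61896828e-04, -5.07974088e+01, -8.07259907e-02, -2.36157542e+01,
       -6.12270646e-02,  3.80577135e-02,  1.88287095e-04]), 'ee_pos': array([ 0.15952254, -0.6552524 ,  0.21099463]), 'tcp_rot': array([ 7.86309304e-01, -6.17832282e-01, -7.94027199e-04, -5.65745692e-04]), 'contact_force': array([ 0.19186553, -1.35442755, -0.32490966]), 'ft_torque': array([ 0.05872221, -0.02724465, -0.01870885]), 'gripper_width': 1.000562840921074}
top [[412.91763682   0.         289.19456698]
 [  0.         412.91763682 209.79049266]
 [  0.           0.           1.        ]] [[-0.00327692  0.99861587 -0.05249393  0.45491527]
 [-0.99993746 -0.00383351 -0.01050579  0.06308669]
 [-0.01069249  0.05245623  0.99856598  1.1770064 ]
 [ 0.          0.          0.          1.        ]] ['image', 'camera_matrix', 'world_from_camera']
scene [[466.6608837    0.         273.06126858]
 [  0.         466.6608837  209.15057115]
 [  0.           0.           1.        ]] [[ 5.38413405e-01 -5.08455138e-01  6.72000281e-01  1.24140254e+00]
 [ 8.42680309e-01  3.23967594e-01 -4.30040574e-01 -4.01164367e-01]
 [ 9.50025439e-04  7.97821014e-01  6.02893628e-01  7.47422185e-01]
 [ 0.00000000e+00  0.00000000e+00  0.00000000e+00  1.00000000e+00]] ['image', 'camera_matrix', 'world_from_camera']
```

View pics/top0.png

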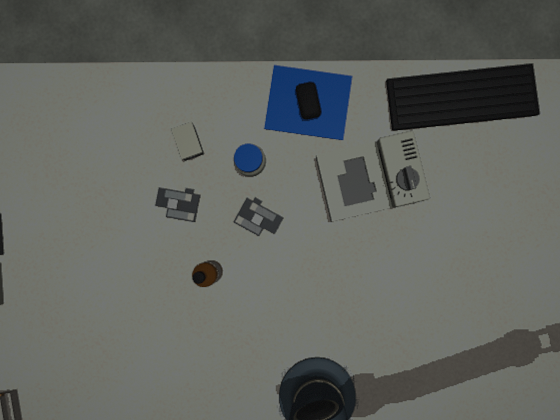

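View pics/scene0.png

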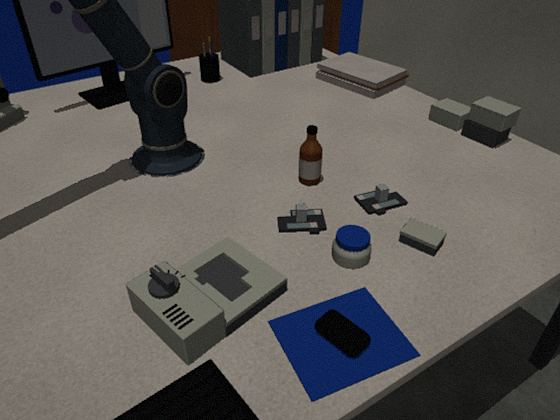

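```bash
python3 - <<'E'
import cv2
im=cv2.imread("pics/top0.png")
def crop(x,y,w,h,k,n):
    c=im[y:y+h,x:x+w]; c=cv2.resize(c,None,fx=k,fy=k,interpolation=cv2.INTER_CUBIC)
    c=cv2.convertScaleAbs(c,alpha=1.6)
    for i in range(0,w,10):
        cv2.line(c,(i*k,0),(i*k,6 if i%50 else 14),(0,0,255),1); cv2.putText(c,str(x+i),(i*k,22),0,.35,(0,0,255),1)
    for i in range(0,h,10):
        cv2.line(c,(0,i*k),(6,i*k),(0,0,255),1); cv2.putText(c,str(y+i),(8,i*k+4),0,.35,(0,0,255),1)
    cv2.imwrite(n,c)
crop(150,180,60,45,13,"pics/cA.png")
crop(228,192,60,50,12,"pics/cB.png")
crop(310,125,125,100,6,"pics/cR.png")
E
```

```text
(no output)
```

View pics/cA.png

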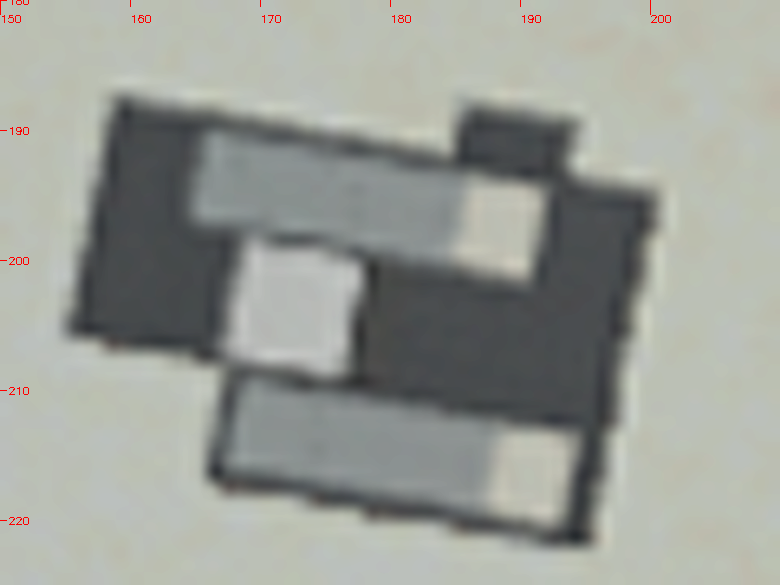

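View pics/cB.png

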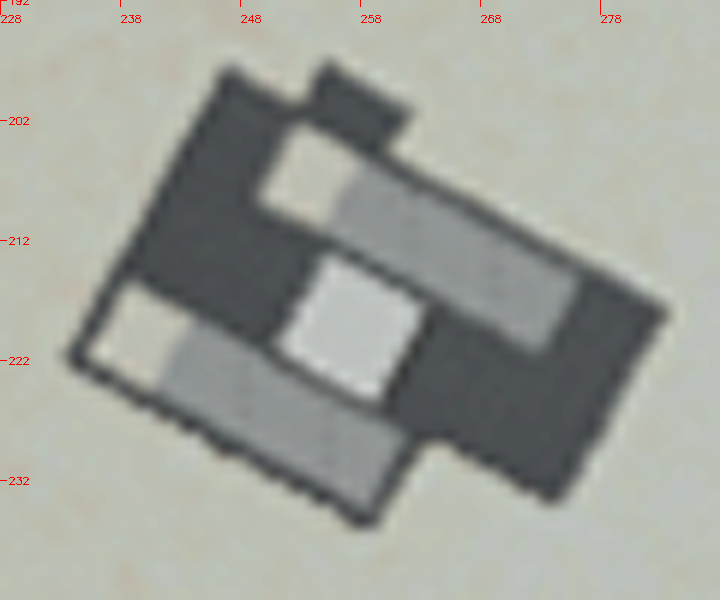

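View pics/cR.png

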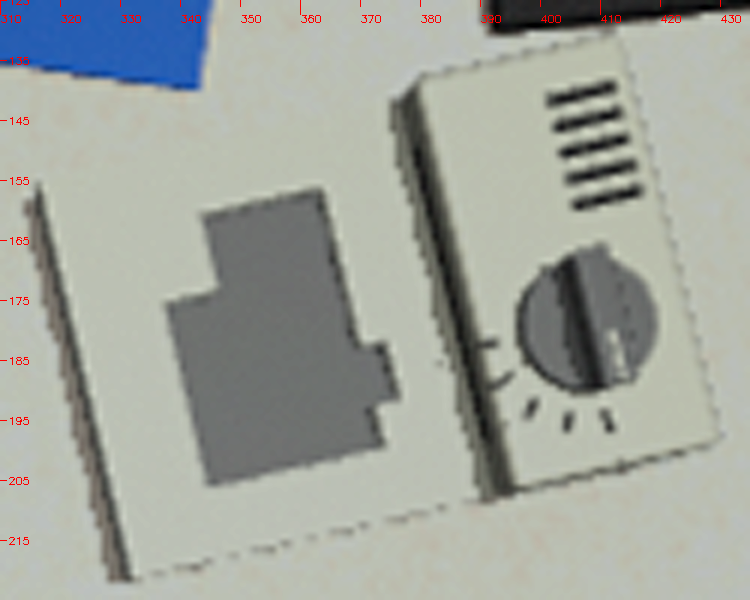

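```bash
cat > h.py <<'E'
import numpy as np,pickle,cv2
from scipy.optimize import least_squares
T=pickle.load(open("top0.pkl","rb"));S=pickle.load(open("scene0.pkl","rb"))
def proj(c,P):
    W=np.linalg.inv(c["world_from_camera"]);p=np.c_[P,np.ones(len(P))]@W.T
    K=c["camera_matrix"];x=p[:,0]/-p[:,2];y=-p[:,1]/-p[:,2]
    return np.c_[K[0,0]*x+K[0,2],K[1,1]*y+K[1,2]]
def place(q,L):
    L=np.array(L,float)/1000;c,s=np.cos(q[2]),np.sin(q[2])
    return np.c_[q[0]+c*L[:,0]-s*L[:,1],q[1]+s*L[:,0]+c*L[:,1],L[:,2]]
def fit(c,uv,L,q0):
    f=lambda q:(proj(c,place(q,L))-uv).ravel()
    o=least_squares(f,q0,loss="soft_l1");return o.x,np.round(f(o.x).reshape(-1,2),1)
def cr(p,k,ox,oy): return (np.array(p,float)+.5)/k-.5+[ox,oy]
A=[(118,97,60,-40),(462,98,-16,-52),(578,118,-40,-52),(657,190,-60,-40),(590,545,-60,40),(212,482,24,40),(70,332,60,14)]
R=[(203,213,62,16,40),(320,188,62,-42,40),(220,290,26,16,40),(165,302,26,42,40),(210,487,-62,42,40),(385,447,-62,-42,40),(400,397,-42,-54,40),(383,342,-14,-54,40),
(38,182,95,85,40),(130,580,-95,85,40),(425,78,95,-85,80),(512,492,-95,-85,80),(720,437,-95,-180,80),(612,32,95,-180,80)]
A=np.array(A);R=np.array(R)
B=[(228,68,-60,-40),(325,62,16+0,-52)]
E
cat > f.py <<'E'
from h import *
qa,ra=fit(T,cr(A[:,:2],13,150,180),np.c_[A[:,2:],np.full(len(A),10)],[.5,.3,1.4+3.14])
qr,rr=fit(T,cr(R[:,:2],6,310,125),R[:,2:],[.5,-.15,.2])
print(qa,np.degrees(qa[2]),np.hypot(*qa[:2]));print(ra.tolist());print(qr,np.degrees(qr[2]));print(rr.tolist())
print("post top px",proj(T,place(qa,[(13,-13,50),(-13,-13,50),(-13,13,50),(13,13,50)])))
print("dial",place(qr,[(-30,-132,104)]))
# scene overlay
OA=[(60,14),(24,14),(24,40),(-60,40),(-60,-40),(-40,-40),(-40,-52),(-16,-52),(-16,-40),(60,-40)]
OR=[(62,16),(26,16),(26,42),(-62,42),(-62,-42),(-42,-42),(-42,-54),(-14,-54),(-14,-42),(62,-42)]
im=cv2.resize(S["image"],None,fx=4,fy=4,interpolation=cv2.INTER_CUBIC)
def dr(q,o,z):
    p=(proj(S,place(q,[(a,b,z) for a,b in o]))+.5)*4-.5
    cv2.polylines(im,[np.round(p).astype(int)],True,(0,0,255),1)
dr(qa,OA,10);dr(qa,[(13,-13),(-13,-13),(-13,13),(13,13)],50);dr(qr,OR,40);dr(qr,[(95,85),(-95,85),(-95,-85),(95,-85)],40);dr(qr,[(95,-85),(-95,-85),(-95,-180),(95,-180)],80)
cv2.imwrite("pics/ovA.png",cv2.resize(im[680:900,1380:1660],None,fx=2.5,fy=2.5));cv2.imwrite("pics/ovR.png",im[920:1460,480:1180])
np.save("qa.npy",qa);np.save("qr.npy",qr)
E
python3 f.py
```

```text
[0.53352573 0.39501114 1.39588741] 79.97845748958834 0.6638399641012355
[[-0.0, -0.2], [0.5, 0.1], [-0.2, -0.0], [-0.1, -0.3], [-0.1, 0.2], [-0.1, -0.0], [0.1, 0.3]]
[ 0.59434793 -0.1032926   0.22305157] 12.779913688534144
[[-0.6, 0.3], [0.3, -0.3], [-0.4, 0.0], [-0.4, 0.1], [-0.6, 0.2], [-0.0, 0.1], [0.0, 0.4], [0.5, -0.3], [-0.1, -0.5], [0.3, -0.1], [-2.0, -0.2], [0.4, -0.2], [0.6, 0.9], [1.4, -0.4]]
post top px [[168.76881724 197.73209372]
 [178.04756372 199.33701486]
 [176.30074554 208.6568701 ]
 [167.01215894 207.04594409]]
dial [[ 0.59429039 -0.23865876  0.104     ]]
```

View pics/ovA.png

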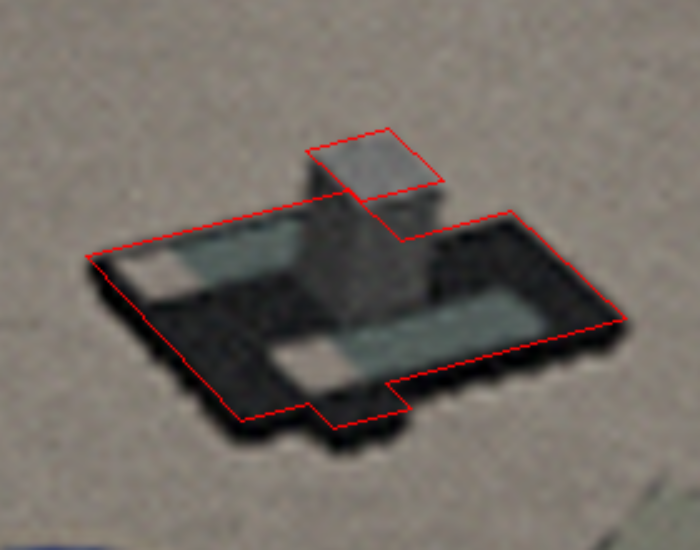

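View pics/ovR.png

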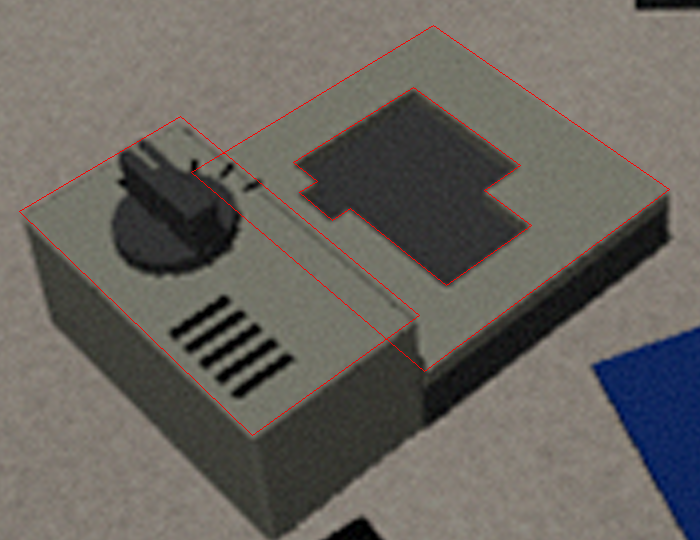

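>>> {"method": "move_arm", "body": {"moves": [[[36,25,0],8],[[72,51,0],16],[[108,76,0],24],[[145,102,0],32],[[181,128,0],40],[[217,154,0],48],[[254,180,0],56],[[290,206,0],64],[[310,250,0],72],[[330,295,0],80]], "hand": 87, "newtons": 30}}

```text
t: 1.1
ee_pos: [0.4904, -0.3593, 0.2114]
tcp_rot: [0.999, 0.035, -0.0, -0.0]
contact_force: [1.0, -0.2, -0.4]
gripper_width: 1.004
```

>>> {"method": "move_arm", "body": {"moves": [[[20,42,0],8],[[40,84,0],16],[[60,126,0],24],[[80,170,0],32],[[100,214,0],40],[[115,260,0],48],[[125,308,0],56],[[130,356,0],64],[[130,404,0],72],[[130,452,0],76]]}}

```text
t: 2.1
ee_pos: [0.6194, 0.0927, 0.2115]
tcp_rot: [0.767, 0.642, -0.0, -0.0]
contact_force: [0.5, 0.5, -0.5]
gripper_width: 1.002
```

>>> {"method": "move_arm", "body": {"moves": [[[-10,46,0],0],[[-22,92,0],0],[[-34,138,0],0],[[-48,184,0],0],[[-62,230,0],0],[[-76,270,0],0],[[-86,304,0],0],[[-86,304,0],0],[[-86,304,0],0]]}}

```text
t: 3.0
ee_pos: [0.5331, 0.3956, 0.2115]
tcp_rot: [0.767, 0.641, -0.001, 0.0]
contact_force: [0.7, -0.9, 0.4]
gripper_width: 0.996
```

```bash
python3 - <<'E'
from plant import r
from h import *
s=r.read_state();q=s["tcp_rot"];print(s["t"],s["ee_pos"],2*np.degrees(np.arctan2(q[1],q[0])),q)
print((np.load("qa.npy")[:2]-s["ee_pos"][:2])*1000, (0.035-s["ee_pos"][2])*1000)
for n in("top","scene"):cv2.imwrite(f"pics/{n}1.png",r.camera(n)["image"])
E
```

```text
3.0 [0.53305294 0.39558725 0.21146786] 79.79808330190293 [ 7.67175758e-01  6.41436697e-01 -5.52734549e-04  1.24479786e-04]
[ 0.47278116 -0.57611331] -176.4678643989779
```

View pics/scene1.png

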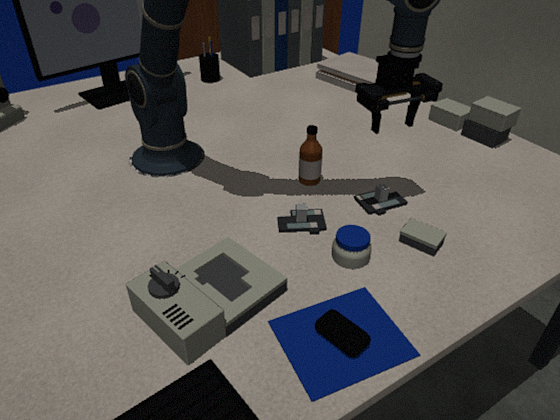

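The gripper (fingers near px (376,125) and (412,122)) hangs above the far carrier at (380,200), clear of the bottle and tub. I'll descend.

>>> {"method": "move_arm", "body": {"moves": [[[0,0,-40],0],[[0,-1,-80],0],[[0,-1,-115],0],[[0,-1,-140],0],[[0,-1,-155],0],[[0,-1,-165],0],[[0,-1,-172],0],[[0,-1,-176],0],[[0,-1,-176],0]]}}

```text
t: 4.0
ee_pos: [0.534, 0.3943, 0.0365]
tcp_rot: [0.768, 0.641, 0.0, 0.0]
contact_force: [0.3, 0.3, -0.7]
gripper_width: 1.001
```

```bash
python3 - <<'E'
from plant import r
from h import *
for n in("top","scene"):
  im=r.camera(n)["image"]
  im=im[160:260,130:240] if n=="top" else im[130:250,310:460]
  cv2.imwrite(f"pics/{n}2.png",cv2.resize(im,None,fx=5,fy=5,interpolation=2))
E
```

```text
(no output)
```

View pics/scene2.png

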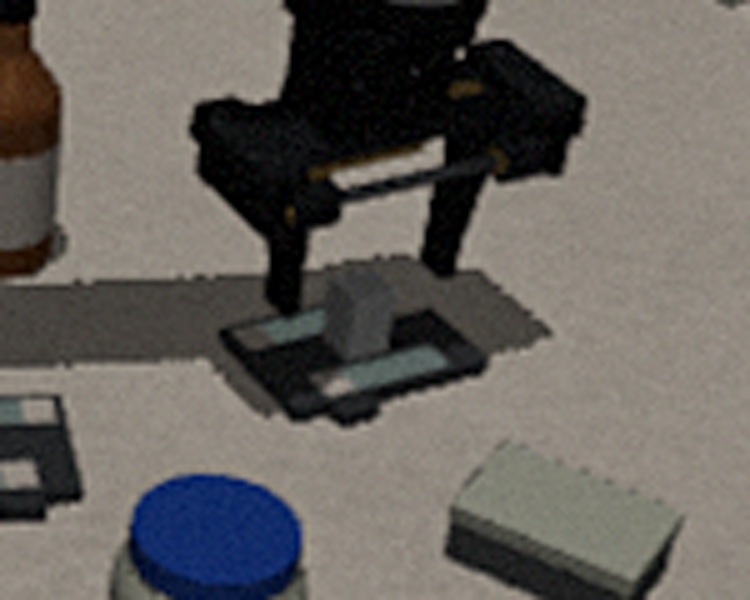

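```bash
python3 - <<'E'
from h import *
q=[.534,.3943,np.radians(79.8)]
p=proj(S,place(q,[(44,0,19.5),(-44,0,19.5),(58,0,19.5),(-58,0,19.5)]))
print((p-[310,130])*5)
p=proj(T,place(q,[(44,0,19.5),(-44,0,19.5)]));print((p-[130,160])*5)
E
```

```text
[[420.71574623 309.92769446]
 [280.99587275 345.87781006]
 [442.40244618 304.34767674]
 [258.21082199 351.74043495]]
[[153.36755901 205.32854197]
 [306.29559606 232.30915604]]
```

View pics/top2.png

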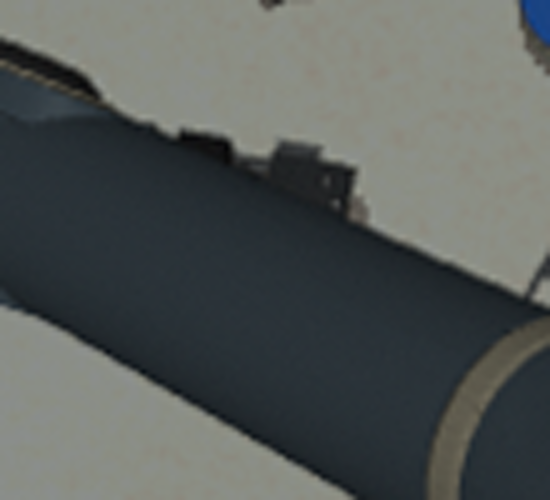

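```bash
python3 - <<'E'
from h import *
q=[.533,.3956,np.radians(79.8)]
for z in (194.5,204):print(proj(S,place(q,[(44,0,z),(58,0,z),(-44,0,z),(-58,0,z)])),proj(T,place(q,[(44,0,z),(58,0,z),(-44,0,z),(-58,0,z)])))
p0=proj(S,np.array([[.534,.394,.0195]]))
for d in np.eye(3)*.01: print((proj(S,np.array([[.534,.394,.0195]])+d)-p0)*5)
im=cv2.imread("pics/scene1.png")[40:160,330:470];cv2.imwrite("pics/s1c.png",cv2.resize(im,None,fx=5,fy=5,interpolation=2))
im=cv2.imread("pics/top1.png")[130:270,90:260];cv2.imwrite("pics/t1c.png",cv2.resize(im,None,fx=4,fy=4,interpolation=2))
E
```

```text
[[405.26644872 134.1713299 ]
 [409.94994878 133.16636661]
 [375.02497349 140.66040257]
 [370.08221484 141.72099634]] [[136.65058691 196.11286938]
 [130.94197365 195.10591509]
 [172.60605162 202.45512937]
 [178.3378402  203.4661716 ]]
[[405.92301109 130.75113083]
 [410.62715459 129.75373833]
 [375.54416659 137.19218255]
 [370.57828497 138.24506988]] [[135.1312696  195.77052347]
 [129.36784243 194.75392129]
 [171.43268972 202.17367594]
 [177.21974188 203.1944453 ]]
[[12.93666086  9.13007684]]
[[13.77070014 -5.76545873]]
[[  2.60202999 -15.21788442]]
```

View pics/s1c.png

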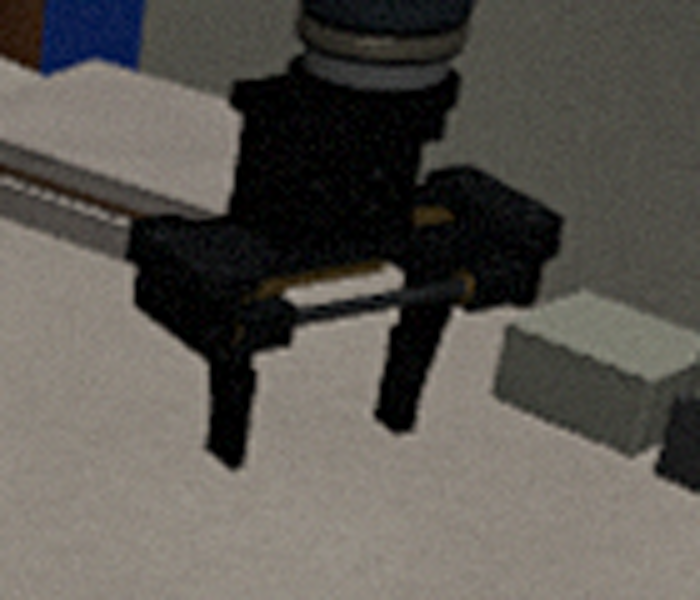

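View pics/t1c.png

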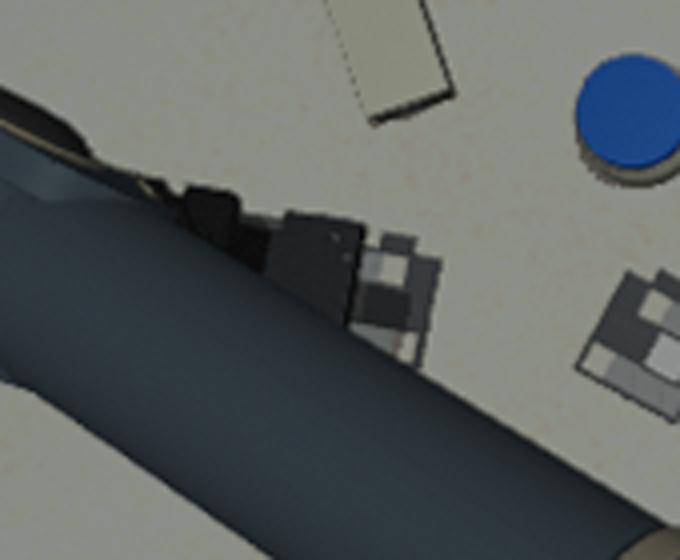

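>>> {"method": "move_arm", "body": {"moves": [[[0,0,0],0],[[0,0,0],0],[[0,0,0],0],[[0,0,0],0],[[0,0,0],0]], "hand": 40}}

```text
t: 4.6
ee_pos: [0.5337, 0.3941, 0.0361]
tcp_rot: [0.768, 0.641, 0.0, -0.0]
contact_force: [0.1, -0.7, 0.0]
gripper_width: 0.63
```

```bash
python3 - <<'E'
from plant import r
from h import *
im=r.camera("scene")["image"][130:250,310:460]
cv2.imwrite(f"pics/scene3.png",cv2.resize(im,None,fx=5,fy=5,interpolation=2))
q=[.533,.3956,np.radians(79.8)]
for z in (264,300):print(proj(T,place(q,[(-95,-37.5,z),(-95,37.5,z),(-58,-9,z)])))
E
```

```text
[[189.06622892 187.66914749]
 [182.77727381 220.84633457]
 [170.38595879 197.37380775]]
[[184.81148987 185.88616002]
 [178.24744584 220.41168179]
 [165.36707412 195.9846697 ]]
```

View pics/scene3.png

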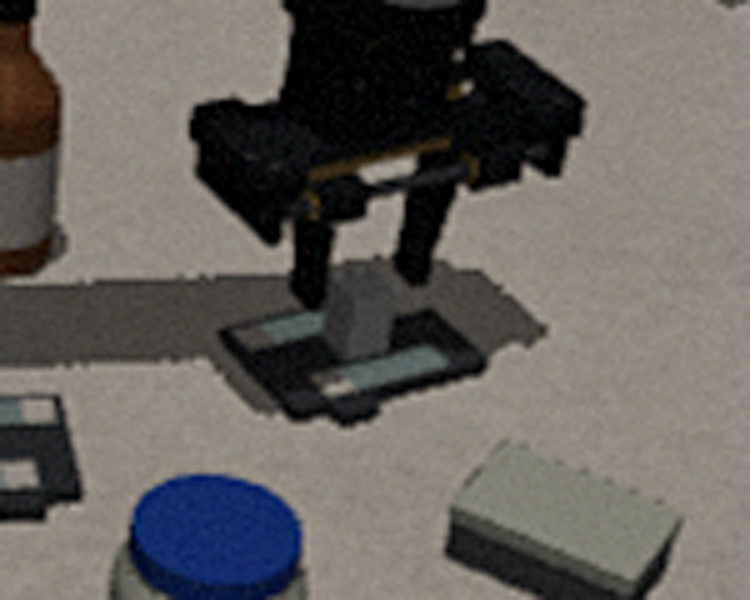

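>>> {"method": "move_arm", "body": {"moves": [[[0,0,-3],0],[[0,0,-5],0],[[0,0,-5],0],[[0,0,-5],0]]}}

```text
t: 5.05
ee_pos: [0.5336, 0.3941, 0.0309]
tcp_rot: [0.768, 0.641, -0.0, -0.0]
contact_force: [0.5, -0.4, 1.2]
gripper_width: 0.465
```

```bash
python3 - <<'E'
from plant import r
from h import *
s=r.read_state();print(s["ee_pos"],s["contact_force"],s["gripper_width"])
im=r.camera("scene")["image"][140:220,350:430]
cv2.imwrite(f"pics/scene4.png",cv2.resize(im,None,fx=7,fy=7,interpolation=2))
E
```

```text
[0.5336391  0.39412703 0.03088817] [ 0.50014584 -0.36991926  1.16080451] 0.46475172586391256
```

View pics/scene4.png

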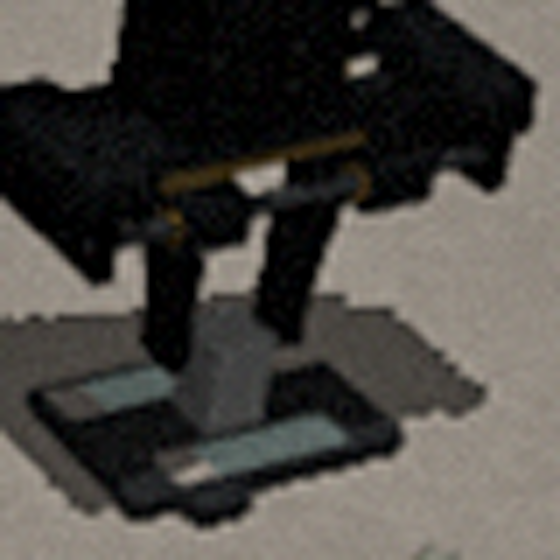

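```bash
python3 - <<'E'
from h import *
qa=np.load("qa.npy")
print((proj(S,place(qa,[(13,-13,50),(-13,-13,50),(-13,13,50),(13,13,50)]))-[350,140])*7)
q=[.5336,.3941,np.radians(79.8)]
for z in(14,39):print(z,(proj(S,place(q,[(20,-9.5,z),(20,9.5,z),(-20,-9.5,z),(-20,9.5,z)]))-[350,140])*7)
im=cv2.imread("pics/scene4.png");im=cv2.convertScaleAbs(im,alpha=2.5)
cv2.imwrite("pics/scene4b.png",cv2.resize(im[230:450,100:350],None,fx=3,fy=2.7))
E
```

```text
[[272.46849429 332.51892022]
 [213.71512838 347.51730099]
 [175.95140915 311.59000093]
 [234.0465146  297.04970725]]
14 [[267.0670451  401.89293645]
 [239.63639228 375.60008271]
 [178.01563055 425.07153826]
 [151.31000298 398.26725216]]
39 [[276.89196176 348.51472798]
 [249.02315735 322.50148275]
 [186.84785812 371.44955773]
 [159.71973834 344.92416589]]
```

View pics/scene4b.png

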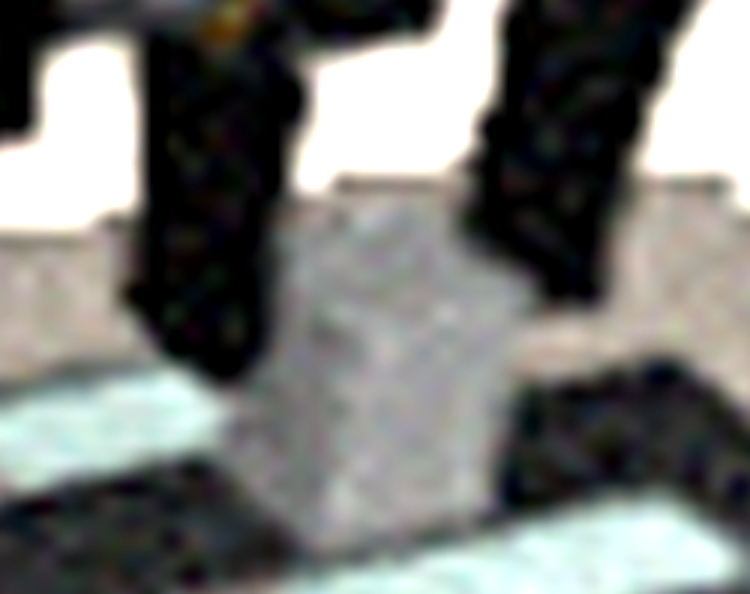

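>>> {"method": "move_arm", "body": {"moves": [[[0,0,-2],0],[[0,0,-4],0],[[0,0,-5],0],[[0,0,-5],0]]}}

```text
t: 5.5
ee_pos: [0.5336, 0.394, 0.0258]
tcp_rot: [0.768, 0.641, -0.0, -0.0]
contact_force: [0.9, 0.1, -0.1]
gripper_width: 0.461
```

>>> {"method": "move_arm", "body": {"moves": [[[0,0,-2],0],[[0,0,-3],0],[[0,0,-3],0]]}}

```text
t: 5.8
ee_pos: [0.5336, 0.394, 0.0229]
tcp_rot: [0.768, 0.641, -0.0, -0.0]
contact_force: [0.2, -0.0, 0.3]
gripper_width: 0.461
```

No contact, though by the reported pose the tips would already be inside the plate. So the real tips are about 25 mm higher than reported, as the picture shows. I'll continue in small steps.

>>> {"method": "move_arm", "body": {"moves": [[[0,0,-2],0],[[0,0,-4],0],[[0,0,-6],0],[[0,0,-8],0],[[0,0,-8],0]]}}

```text
t: 6.3
ee_pos: [0.5335, 0.3939, 0.0146]
tcp_rot: [0.768, 0.641, -0.0, -0.0]
contact_force: [-0.3, 0.1, -0.8]
gripper_width: 0.458
```

```bash
python3 - <<'E'
from plant import r
from h import *
s=r.read_state();print(s["ee_pos"],s["contact_force"],s["gripper_width"])
im=r.camera("scene")["image"][160:220,355:425]
cv2.imwrite(f"pics/scene5.png",cv2.convertScaleAbs(cv2.resize(im,None,fx=10,fy=10,interpolation=2),alpha=2))
E
```

```text
[0.53349098 0.39393135 0.01460187] [-0.27720903  0.06664472 -0.78707408] 0.45820733568478816
```

View pics/scene5.png

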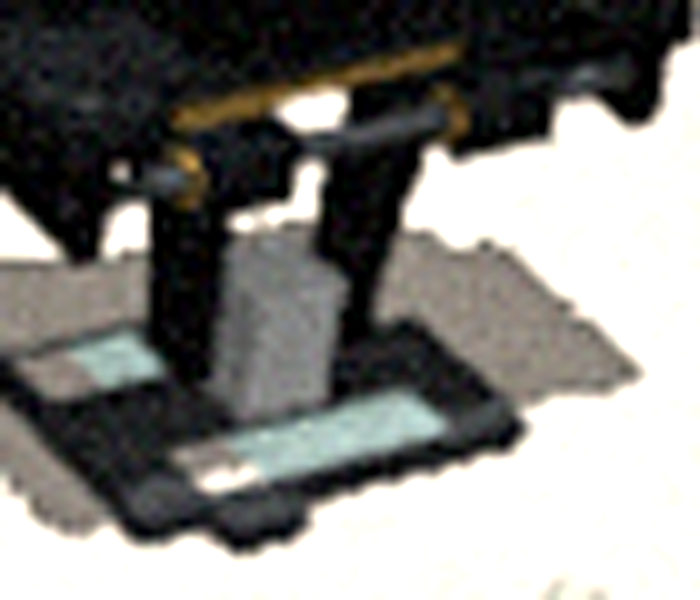

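>>> {"method": "move_arm", "body": {"moves": [[[0,0,-2],0],[[0,0,-4],0],[[0,0,-4],0]]}}

```text
t: 6.65
ee_pos: [0.5336, 0.3939, 0.0107]
tcp_rot: [0.768, 0.641, -0.0, -0.0]
contact_force: [0.8, -1.3, 0.7]
gripper_width: 0.462
```

>>> {"method": "move_arm", "body": {"moves": [[[0,0,0],0],[[0,0,0],0],[[0,0,0],0],[[0,0,0],0],[[0,0,0],0],[[0,0,0],0]], "hand": 15, "newtons": 40}}

```text
t: 7.25
ee_pos: [0.5338, 0.3945, 0.0112]
tcp_rot: [0.768, 0.641, 0.0, -0.0]
contact_force: [0.6, 1.5, 0.1]
gripper_width: 0.298
```

>>> {"method": "move_arm", "body": {"moves": [[[0,0,3],0],[[0,0,8],0],[[0,0,18],0],[[0,0,33],0],[[0,0,53],0],[[0,0,78],0],[[0,0,100],0],[[0,0,115],0],[[0,0,120],0],[[0,0,120],0]]}}

```text
t: 8.25
ee_pos: [0.5339, 0.3943, 0.1319]
tcp_rot: [0.768, 0.641, 0.001, 0.0]
contact_force: [-0.4, -0.1, -2.1]
gripper_width: 0.296
```

```bash
python3 - <<'E'
from plant import r
from h import *
s=r.read_state();print(s["ee_pos"],s["contact_force"],s["gripper_width"])
im=r.camera("scene")["image"]
cv2.imwrite(f"pics/scene6.png",im)
E
```

```text
[0.53393219 0.39425122 0.13191899] [-0.36900696 -0.05422757 -2.13610098] 0.2964994948205367
```

View pics/scene6.png

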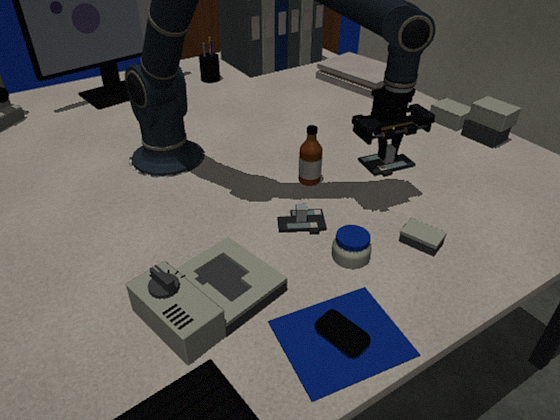

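>>> {"method": "move_arm", "body": {"moves": [[[8,-20,0],0],[[20,-55,0],-4],[[34,-90,0],-8],[[50,-125,0],-14],[[66,-160,0],-20],[[78,-196,0],-26],[[84,-234,0],-32],[[86,-272,0],-38],[[85,-310,0],-44],[[82,-348,0],-50]]}}

```text
t: 9.3
ee_pos: [0.6149, 0.0443, 0.1295]
tcp_rot: [0.967, 0.254, -0.001, -0.0]
contact_force: [0.3, -0.6, -2.5]
gripper_width: 0.294
```

>>> {"method": "move_arm", "body": {"moves": [[[-4,-36,0],-6],[[-9,-72,0],-11],[[-14,-106,0],-15],[[-19,-132,0],-17],[[-21,-146,0],-17.2],[[-21,-150,0],-17.2],[[-21,-150,0],-17.2],[[-21,-150,0],-17.2]]}}

```text
t: 10.1
ee_pos: [0.595, -0.1015, 0.1309]
tcp_rot: [0.994, 0.11, 0.0, -0.001]
contact_force: [0.5, 1.1, -2.4]
gripper_width: 0.299
```

```bash
python3 - <<'E'
from plant import r
from h import *
s=r.read_state();q=s["tcp_rot"];print(s["t"],s["ee_pos"],2*np.degrees(np.arctan2(q[1],q[0])),s["contact_force"],s["gripper_width"])
for n in("top","scene"):
  c=r.camera(n);im=c["image"];cv2.imwrite(f"pics/{n}7.png",im)
im=cv2.imread("pics/scene7.png");x,y,w,h=130,170,200,150;cv2.imwrite("pics/scene7c.png",cv2.convertScaleAbs(cv2.resize(im[y:y+h,x:x+w],None,fx=4,fy=4,interpolation=2),alpha=1.5))
E
```

```text
10.1 [ 0.59496819 -0.10151011  0.13092141] 12.658172886367643 [ 0.47874635  1.11578393 -2.40917242] 0.29867195161273624
```

View pics/scene7c.png

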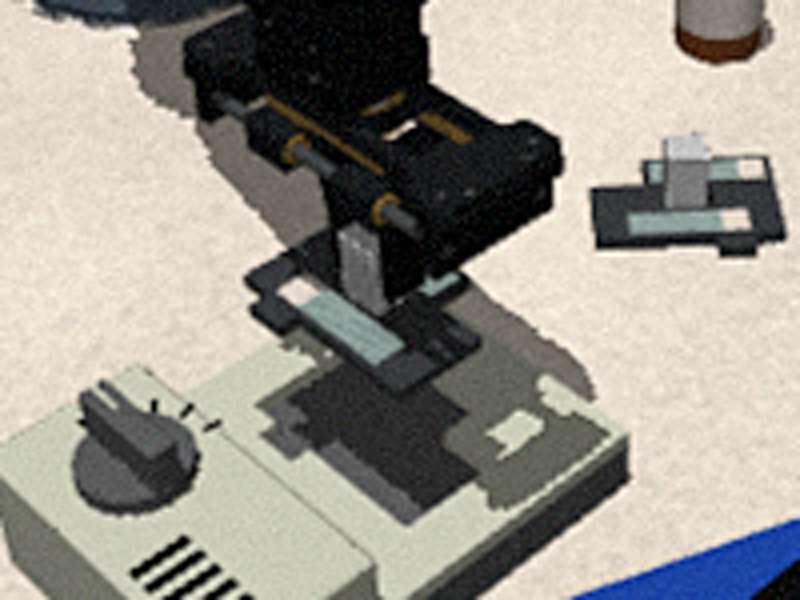

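View pics/top7.png

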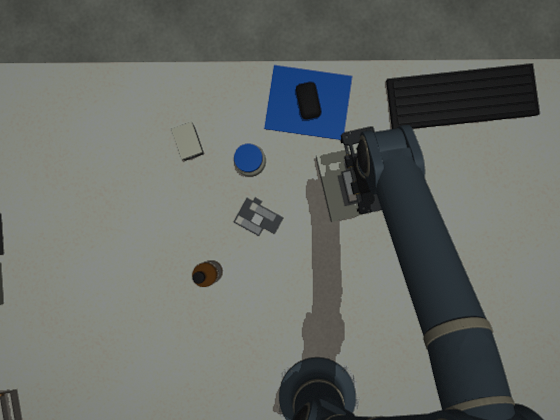

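```bash
cat > ov.py <<'E'
from plant import r
from h import *
import sys
def ov(q,z,name,box,k,c=None):
    c=c or r.camera("scene")
    im=c["image"];x,y,w,h=box
    I=cv2.convertScaleAbs(cv2.resize(im[y:y+h,x:x+w],None,fx=k,fy=k,interpolation=2),alpha=1.7)
    OA=[(60,14),(24,14),(24,40),(-60,40),(-60,-40),(-40,-40),(-40,-52),(-16,-52),(-16,-40),(60,-40)]
    p=(proj(c,place(q,[(a,b,z) for a,b in OA]))-[x,y]+.5)*k-.5
    cv2.polylines(I,[np.round(p).astype(int)],True,(0,0,255),1)
    p=(proj(c,place(q,[(a,b,z+40) for a,b in [(13,13),(13,-13),(-13,-13),(-13,13)]]))-[x,y]+.5)*k-.5
    cv2.polylines(I,[np.round(p).astype(int)],True,(255,0,255),1)
    cv2.imwrite(name,I)
E
python3 - <<'E'
from ov import *
s=r.read_state();print(s["ee_pos"],s["qpos"],s["contact_force"])
q=np.load("qr.npy"); q=np.array([q[0],q[1],q[2]]);print(q)
ov(q,130,"pics/ov8.png",(185,220,75,55),10)
E
```

```text
[ 0.5950129  -0.1017339   0.13107665] [ 0.48136703  0.48573288 -0.51430675  1.77065519  0.2829892   0.95910857
  0.07346617] [ 0.11821537  0.14299098 -2.80236865]
[ 0.59434793 -0.1032926   0.22305157]
```

View pics/ov8.png

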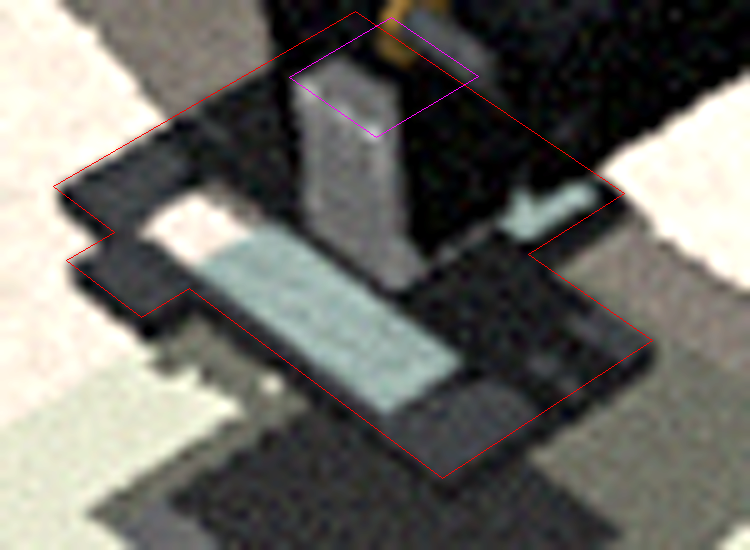

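>>> {"method": "move_arm", "body": {"moves": [[[0,-1,-8],0],[[0,-2,-20],0],[[0,-2,-34],0],[[0,-2,-48],0],[[0,-2,-58],0],[[0,-2,-64],0],[[0,-2,-66],0],[[0,-2,-66],0],[[0,-2,-66],0]]}}

```text
t: 11.15
ee_pos: [0.5952, -0.1058, 0.0656]
tcp_rot: [0.994, 0.109, 0.001, 0.0]
contact_force: [-0.1, -0.9, -2.3]
gripper_width: 0.296
```

```bash
python3 - <<'E'
from ov import *
s=r.read_state();t=s["tcp_rot"];print(s["ee_pos"],2*np.degrees(np.arctan2(t[1],t[0])),s["contact_force"])
q=np.load("qr.npy")
ov(q,64,"pics/ov9.png",(185,240,80,65),9)
E
```

```text
[ 0.59522164 -0.10582047  0.06561441] 12.48166412554832 [-0.12179708 -0.91245401 -2.27286621]
```

View pics/ov9.png

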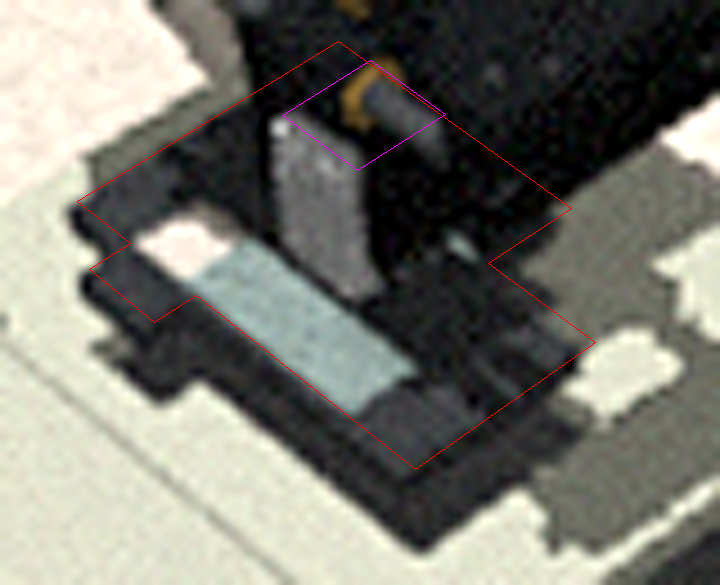

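>>> {"method": "move_arm", "body": {"moves": [[[-0.5,1,-4],0.3],[[-0.5,2,-8],0.3],[[-0.5,2,-11],0.3],[[-0.5,2,-11],0.3],[[-0.5,2,-11],0.3]]}}

```text
t: 11.7
ee_pos: [0.5942, -0.1038, 0.0539]
tcp_rot: [0.994, 0.111, -0.0, -0.0]
contact_force: [0.4, 0.1, -2.0]
gripper_width: 0.29
```

```bash
python3 - <<'E'
from ov import *
s=r.read_state();t=s["tcp_rot"];print(s["ee_pos"],2*np.degrees(np.arctan2(t[1],t[0])),s["contact_force"])
q=np.load("qr.npy")
ov(q,53.5,"pics/ov10.png",(185,240,80,65),9)
E
```

```text
[ 0.59416272 -0.10384449  0.05390969] 12.783671593255322 [ 0.40490399  0.08264113 -2.02752743]
```

View pics/ov10.png

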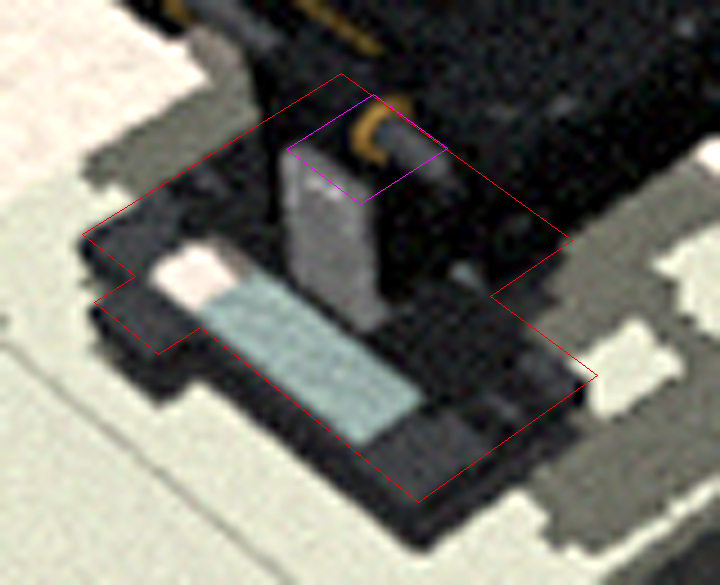

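>>> {"method": "move_arm", "body": {"moves": [[[0,0,-2],0],[[0,0,-4],0],[[0,0,-6],0],[[0,0,-6],0]]}}

```text
t: 12.15
ee_pos: [0.5939, -0.1038, 0.0477]
tcp_rot: [0.994, 0.111, -0.0, -0.0]
contact_force: [-0.8, 0.2, -2.8]
gripper_width: 0.297
```

>>> {"method": "move_arm", "body": {"moves": [[[0,0,-2],0],[[0,0,-4],0],[[0,0,-6],0],[[0,0,-6],0],[[0,0,-6],0]]}}

```text
t: 12.65
ee_pos: [0.5942, -0.1038, 0.042]
tcp_rot: [0.994, 0.111, -0.0, -0.0]
contact_force: [0.2, 1.0, -3.4]
gripper_width: 0.296
```

>>> {"method": "move_arm", "body": {"moves": [[[0,0,-0.5],0],[[0,0,-1],0],[[0,0,-1.5],0],[[0,0,-1.5],0]]}}

```text
t: 13.05
ee_pos: [0.5943, -0.1038, 0.0412]
tcp_rot: [0.994, 0.111, 0.0, 0.0]
contact_force: [-1.8, 0.1, 3.3]
gripper_width: 0.297
```

```bash
python3 - <<'E'
from ov import *
s=r.read_state();t=s["tcp_rot"];print(s["ee_pos"],2*np.degrees(np.arctan2(t[1],t[0])),s["contact_force"])
q=np.load("qr.npy")
ov(q,40,"pics/ov11.png",(185,240,80,65),9)
E
```

```text
[ 0.59429798 -0.10383568  0.04115531] 12.785239421976222 [-1.82933478  0.07992492  3.28081475]
```

View pics/ov11.png

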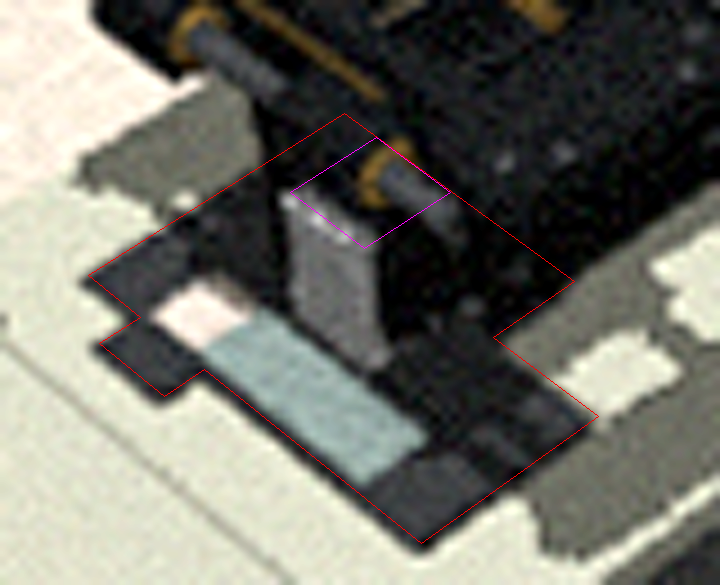

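The plate coincides with the expected home outline (corners at (88,275), (421,543) and (597,416)). The force has turned to support at z 0.0412, which is exactly 30 mm above the pick height. I'll release it.

>>> {"method": "move_arm", "body": {"moves": [[[0,0,0],0],[[0,0,0],0],[[0,0,0],0],[[0,0,0],0],[[0,0,0],0],[[0,0,0],0]], "hand": 50}}

```text
t: 13.7
ee_pos: [0.5942, -0.1039, 0.0405]
tcp_rot: [0.994, 0.111, 0.0, -0.0]
contact_force: [0.2, -0.6, -0.2]
gripper_width: 0.569
```

>>> {"method": "move_arm", "body": {"moves": [[[0,0,5],0],[[0,0,15],0],[[0,0,35],0],[[0,0,60],0],[[0,0,90],0],[[0,0,110],0],[[0,0,110],0]]}}

```text
t: 14.4
ee_pos: [0.5967, -0.1037, 0.1548]
tcp_rot: [0.994, 0.111, 0.004, 0.001]
contact_force: [-0.2, 0.1, -0.3]
gripper_width: 0.578
```

```bash
python3 - <<'E'
from ov import *
s=r.read_state();t=s["tcp_rot"];print(s["ee_pos"],2*np.degrees(np.arctan2(t[1],t[0])),s["contact_force"])
q=np.load("qr.npy")
ov(q,40,"pics/ov12.png",(185,240,80,65),9)
cv2.imwrite("pics/top12.png",r.camera("top")["image"])
E
```

```text
[ 0.59670223 -0.1037359   0.15481304] 12.78288798311104 [-0.19618739  0.13402279 -0.26530316]
```

View pics/ov12.png

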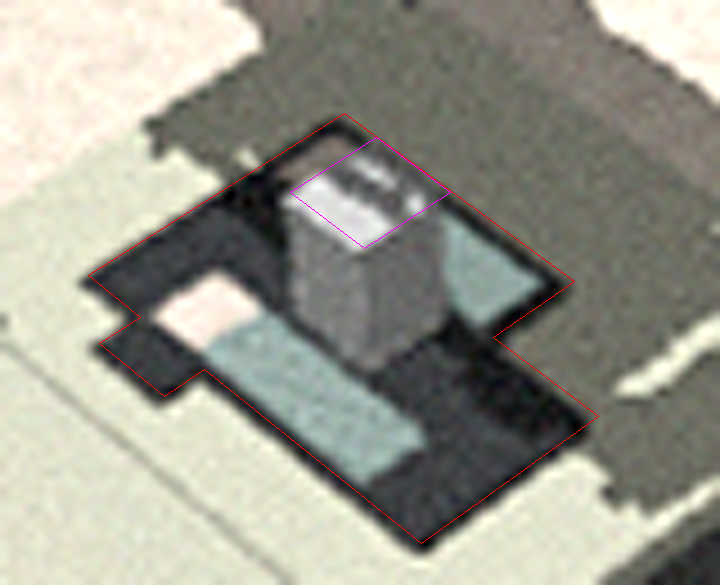

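```bash
cat > ovd.py <<'E'
from ov import *
def ovd(c,ang,name,box,k):
    q=np.load("qr.npy");d=place(q,[(-30,-132,0)])[0]
    im=c["image"];x,y,w,h=box
    I=cv2.convertScaleAbs(cv2.resize(im[y:y+h,x:x+w],None,fx=k,fy=k,interpolation=2),alpha=2)
    qq=[d[0],d[1],q[2]-ang]
    def pl(L,col):
        p=(proj(c,place(qq,L))-[x,y]+.5)*k-.5
        cv2.polylines(I,[np.round(p).astype(int)],True,col,1)
    b=[(30,8),(30,-8),(-30,-8),(-30,8)]
    pl([(u,v,117) for u,v in b],(0,0,255));pl([(u,v,91) for u,v in b],(255,0,255))
    a=np.linspace(0,2*np.pi,40);pl([(30*np.cos(t),30*np.sin(t),91) for t in a],(0,255,0))
    cv2.imwrite(name,I)
E
python3 - <<'E'
from ovd import *
ovd(S,0,"pics/dS.png",(140,250,60,60),10)
ovd(T,0,"pics/dT.png",(385,155,50,45),12)
E
```

```text
(no output)
```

View pics/dS.png

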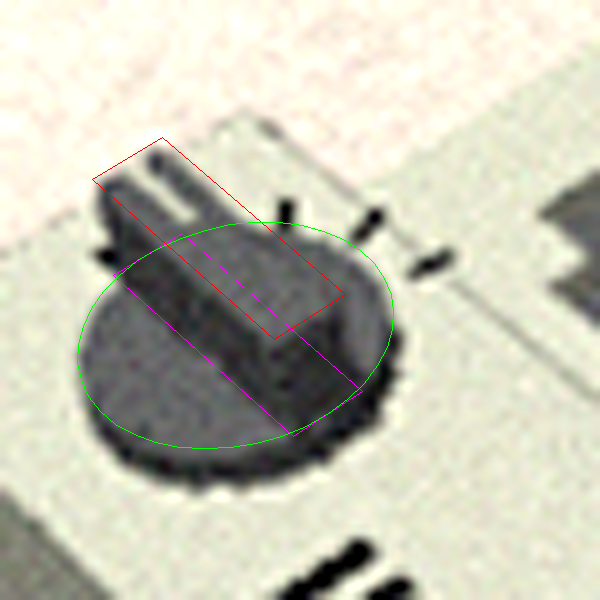

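View pics/dT.png

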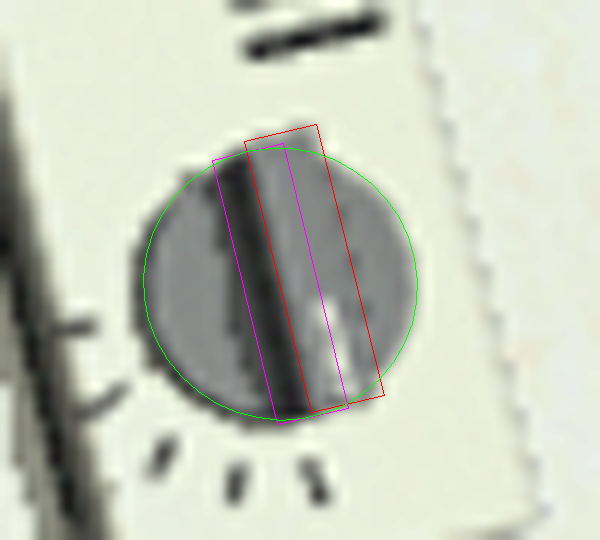

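>>> {"method": "move_arm", "body": {"moves": [[[0,-15,10],8],[[0,-30,10],16],[[0,-45,10],24],[[0,-60,10],32],[[0,-75,10],40],[[0,-90,10],48],[[0,-105,10],56],[[0,-120,10],64],[[0,-130,10],72],[[0,-135,10],80]]}}

```text
t: 15.5
ee_pos: [0.593, -0.2402, 0.1587]
tcp_rot: [0.688, 0.725, -0.001, -0.001]
contact_force: [-0.6, 0.7, 0.5]
gripper_width: 0.571
```

>>> {"method": "move_arm", "body": {"moves": [[[0,0,0],6],[[0,0,0],10],[[0,0,0],10],[[0,0,0],10],[[0,0,0],10]]}}

```text
t: 16.0
ee_pos: [0.5939, -0.2387, 0.16]
tcp_rot: [0.624, 0.781, -0.0, -0.0]
contact_force: [-0.6, 0.3, -0.4]
gripper_width: 0.579
```

```bash
python3 - <<'E'
from ovd import *
s=r.read_state();t=s["tcp_rot"];print(s["ee_pos"],2*np.degrees(np.arctan2(t[1],t[0])),s["qpos"],s["contact_force"])
cv2.imwrite("pics/scene13.png",r.camera("scene")["image"])
E
```

```text
[ 0.59391976 -0.23869154  0.16001804] 102.73837833510702 [ 0.89418514  0.60514217 -0.85234462  1.64184124  0.49427494  1.12514805
  1.70377879] [-0.64950166  0.31915206 -0.36622946]
```

View pics/scene13.png

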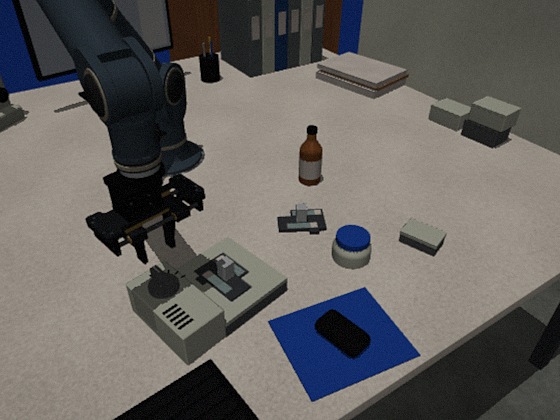

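>>> {"method": "move_arm", "body": {"moves": [[[0,0,-15],0],[[0,0,-30],0],[[0,0,-42],0],[[0,0,-52],0],[[0,0,-60],0],[[0,0,-65],0],[[0,0,-66],0],[[0,0,-66],0]]}}

```text
t: 16.85
ee_pos: [0.5944, -0.2388, 0.0947]
tcp_rot: [0.624, 0.781, 0.0, 0.0]
contact_force: [-0.5, -0.5, 0.1]
gripper_width: 0.578
```

```bash
python3 - <<'E'
from ovd import *
s=r.read_state();t=s["tcp_rot"];print(s["ee_pos"],2*np.degrees(np.arctan2(t[1],t[0])),s["contact_force"])
ovd(r.camera("scene"),0,"pics/d14.png",(130,220,80,75),9)
E
```

```text
[ 0.59441839 -0.23883604  0.09472211] 102.7833523712827 [-0.52688629 -0.50564718  0.1400651 ]
```

View pics/d14.png

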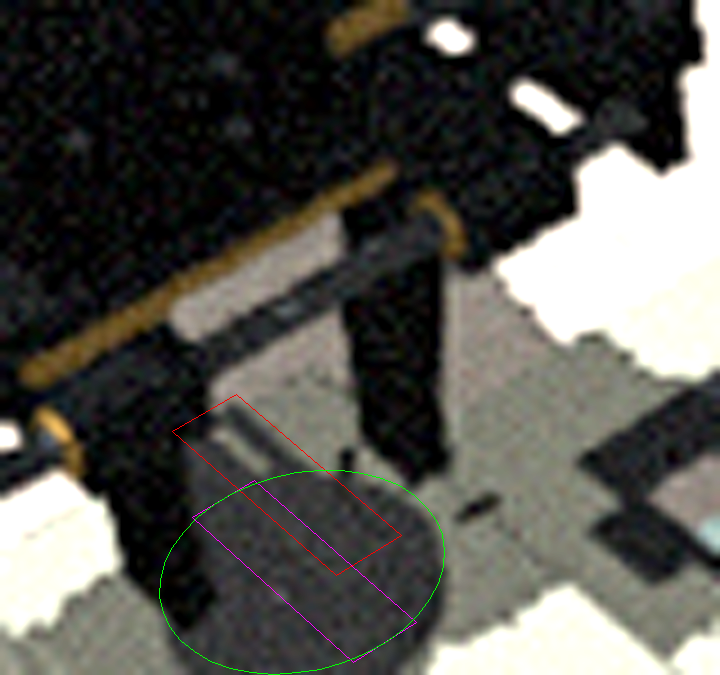

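>>> {"method": "move_arm", "body": {"moves": [[[0,0,-3],0],[[0,0,-5],0],[[0,0,-5],0]]}}

```text
t: 17.2
ee_pos: [0.594, -0.2389, 0.0894]
tcp_rot: [0.624, 0.781, -0.0, -0.0]
contact_force: [-0.0, 0.3, -0.3]
gripper_width: 0.572
```

>>> {"method": "move_arm", "body": {"moves": [[[0,0,0],0],[[0,0,0],0],[[0,0,0],0],[[0,0,0],0],[[0,0,0],0],[[0,0,0],0],[[0,0,0],0]], "hand": 6, "newtons": 25}}

```text
t: 17.9
ee_pos: [0.5944, -0.2394, 0.0896]
tcp_rot: [0.624, 0.781, -0.0, 0.0]
contact_force: [0.3, -1.8, -0.6]
gripper_width: 0.182
```

>>> {"method": "move_arm", "body": {"moves": [[[0,0,0],-7],[[0,0,0],-14],[[0,0,0],-21],[[0,0,0],-28],[[0,0,0],-35],[[0,0,0],-42],[[0,0,0],-49],[[0,0,0],-56],[[0,0,0],-62],[[0,0,0],-66]]}}

```text
t: 18.9
ee_pos: [0.5949, -0.2381, 0.0896]
tcp_rot: [0.949, 0.314, 0.001, -0.0]
contact_force: [2.4, -0.5, -0.6]
gripper_width: 0.181
```

>>> {"method": "move_arm", "body": {"moves": [[[0,0,0],-2],[[0,0,0],-3],[[0,0,0],-3],[[0,0,0],-3],[[0,0,0],-3]]}}

```text
t: 19.4
ee_pos: [0.5949, -0.2381, 0.0896]
tcp_rot: [0.957, 0.291, 0.001, -0.0]
contact_force: [4.2, 0.8, -2.4]
gripper_width: 0.181
```

>>> {"method": "move_arm", "body": {"moves": [[[0,0,0],0],[[0,0,0],0],[[0,0,0],0],[[0,0,0],0],[[0,0,0],0],[[0,0,0],0]], "hand": 50}}

```text
t: 20.0
ee_pos: [0.594, -0.239, 0.0896]
tcp_rot: [0.957, 0.29, -0.0, -0.0]
contact_force: [0.1, 0.1, 0.5]
gripper_width: 0.556
```

>>> {"method": "move_arm", "body": {"moves": [[[0,0,10],0],[[0,0,25],0],[[0,0,45],0],[[0,0,70],0],[[0,0,100],0],[[0,0,130],0],[[-20,-30,150],0],[[-50,-60,160],0],[[-80,-100,160],0],[[-100,-120,160],0]]}}

```text
t: 21.0
ee_pos: [0.4917, -0.3632, 0.2517]
tcp_rot: [0.958, 0.288, -0.0, 0.002]
contact_force: [-0.0, -0.2, -1.0]
gripper_width: 0.574
```

>>> {"method": "move_arm", "body": {"moves": [[[-20,-40,0],0],[[-40,-80,0],0],[[-60,-120,0],0],[[-60,-120,0],0],[[-60,-120,0],0],[[-60,-120,0],0]]}}

```text
t: 21.6
ee_pos: [0.4355, -0.4773, 0.2506]
tcp_rot: [0.957, 0.292, 0.001, 0.0]
contact_force: [0.0, 0.4, 1.0]
gripper_width: 0.572
```

```bash
python3 - <<'E'
from ovd import *
s=r.read_state();print(s["t"],s["ee_pos"],s["contact_force"],np.abs(s["dq"]).max())
c=r.camera("scene");t=r.camera("top");cv2.imwrite("pics/scene15.png",c["image"]);cv2.imwrite("pics/top15.png",t["image"])
ovd(t,1.2,"pics/d15T.png",(385,155,50,45),12);ovd(c,1.2,"pics/d15S.png",(140,250,60,60),10)
q=np.load("qr.npy");ov(q,40,"pics/ov15.png",(185,240,80,65),9,c)
a=cv2.imread("pics/d15T.png");b=cv2.imread("pics/ov15.png")
cv2.imwrite("pics/both.png",np.hstack([cv2.resize(a,(400,360)),cv2.resize(b,(400,360))]))
E
```

```text
21.6 [ 0.43553094 -0.4773326   0.25064155] [0.03251869 0.43061392 1.04213462] 0.014924702710929112
```

View pics/both.png

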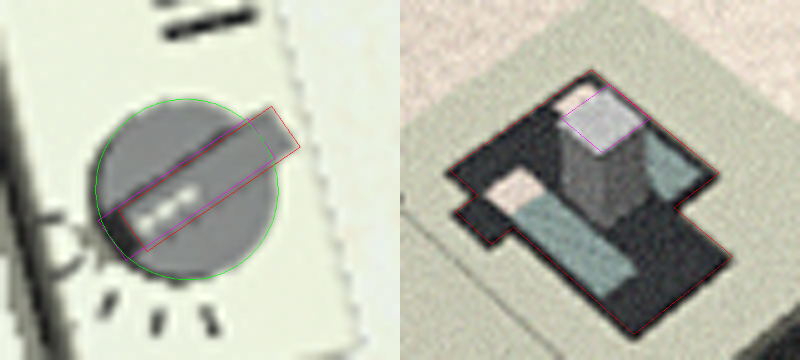

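View pics/top15.png

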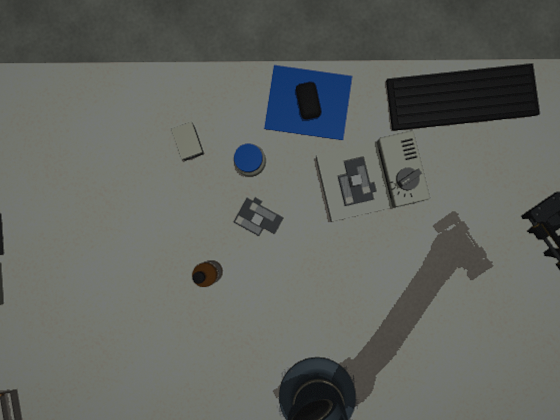

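View pics/d15S.png

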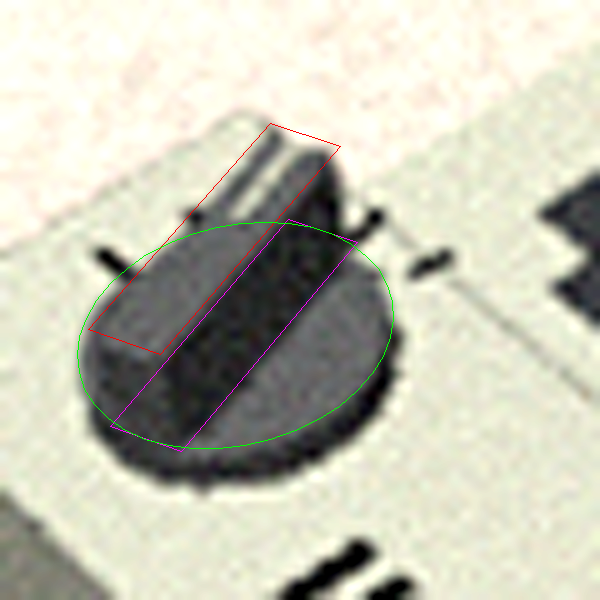

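The bar matches the 1.2 rad overlay in both views. The carrier fills its home outline, the bystanders sit at the same pixels as at the start, and the arm is clear.

```bash
python3 - <<'E'
from plant import r
print(r.finish_job())
E
```

```text
the job is handed in; nothing more can be done
None
```

I put the matching carrier (the one farther from the robot) home in the pocket and turned the selector clockwise by three clicks. I then let go, moved clear and handed the job in at about 21.7 s; no verdict is reported.

**Carrier:** I picked it up by its post, turned it about −67° and lowered it in steps. The vertical force reversed to support exactly 30 mm above the pick height. The last scene picture shows the plate filling its predicted home outline, flush with the deck.

**Selector:** The bar matches the 1.2 rad outline in both camera views after release. The gripper's own turn while holding it was 69°.

**Bystanders:** The other carrier, bottle, tub and slide box show no visible movement between the first and last top pictures.

**Two checks disagreed:**
- **Fingertip height:** The real fingertips sat about 25 mm higher than the reported tool position plus the stated 17 mm. I saw this in the scene picture and confirmed it when the tips met no contact at a depth where they should have hit the plate. I worked from camera-checked heights after that.
- **Sideways error:** Over the pocket, the tool was about 2 mm off its commanded position in y. I corrected this before the plate went in.

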